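# Unpin the bridge drill guide, park the pin and hold the guide up level

## Robot

A 6-joint arm with a two-finger parallel gripper is mounted at the origin on the work surface. World frame = base frame: x ahead of the robot, y to its left, z up, the work surface at z = 0. Lengths are in m, angles in degrees, forces in N, time in s.
With the tool pointing down it reaches from about 0.325 to 0.775 m from the base axis. Payload 5.5 kg.
Tool frame: the origin (TCP) lies at the centre of the arm's flange, where the gripper is bolted on; the fingertips stand 182 mm ahead of it and the grasp point (between the pads) lies 163 mm ahead of it; z points along the fingers, y is the direction in which the jaws open and shut (so a half turn about z gives the same grasp; the last joint's range is limited). The gripper opens to 88 mm and grips with 3 to 60 N. Pads are 20 mm wide; open, the fingers measure 115 mm over their backs; the gripper's body (75 mm by 178 mm) begins 61 mm behind the grasp point.
Start: joints at [62.641, 5.22, 70.514, -0, 104.267, -3.249], TCP at [0.245, 0.548, 0.405] pointing down, gripper open.
Joint ranges: [-164.24, 164.24], [-49.07, 125.15], [9.68, 141.18], [-86.29, 266.29], [3.28, 154.24], [-151.56, 151.56]. Speed limits (degrees/s): [147.25, 147.25, 172.46, 180, 180, 180].

## Interface

Orientations are given as [roll, pitch, yaw] about the fixed x, y, z axes, in that order (R = Rz(yaw) Ry(pitch) Rx(roll)).
In Python, from station import r gives the robot as it stands. The module is installed in compiled form; this text tells all that it offers. Calls block until the motion is done:
- r.reach(position, orientation): joint-space move of the TCP to a pose.
- r.servo_line(position, rotation=None, speed=0.15): straight line of the TCP; rotation=None keeps the orientation; speed is the mean speed in m/s.
- r.move_joints(angles): joint-space move.
- r.let_go() and r.grab(squeeze=None): open the fingers fully, or close them until they stop; squeeze is the grip in N (None keeps the last).
- r.wait(seconds).
- r.inverse_kinematics(position, orientation): joint angles nearest the present ones, or None.
- r.sense(): the state.
- r.snapshot(name): name is "scene" or "side" or "wrist"; returns a dict with "frame" (384x512x3 uint8, red, green, blue), "fx", "fy", "cx", "cy" (pixels), "R" (3x3) and "t" (3): a world point X has camera coordinates R X + t. Camera axes: x right, y down, z forward; pixel columns grow to the right and rows downward; lengths in m; the calibration is good to about 2 mm. A picture is of the moment at which its call begins. There is no depth.
A pose or a line that the arm cannot do raises r.IKError and nothing moves.
- r.hand_in(): hands the job in, once; it reports no verdict.
The state is a dict: "clock": time; "joints": joint angles; "joint_vel": joint speeds; "joint_torque": joint torques, N m; "tcp_pos": TCP position; "orientation": TCP orientation; "contact_force": force on the tool from outside, world axes, zero at the start; "torque": the same for the moment, N m; "opening": finger opening in m.
Only numpy, scipy, OpenCV 4.12 (cv2) and the standard library are available. Lean on these libraries where they do the work, as an engineer would, in place of code of your own. Each camera call takes 0.05 s, during which the arm holds its last target.

## Task

The guitar bridge in the drilling jig is drilled: draw the red-handled retaining pin straight out of the jig and park it in the notch of the pin rest, lying down in the notch and let go, while the drill guide stays seated. Then take the aluminium drill guide by its handle, lift it straight up until it is about 10 cm above its seat, directly over the jig, and finish while holding it there, level and still, so that the bridge below can be inspected. Leave the other things on the bench where they are.

Things in the scene. Friction and masses are not known exactly. Their poses are not given: they have to be found in the camera images.
- jig: drilling jig screwed to the bench (fixed): plywood bed 120 (x) x 280 (y) x 20 mm carrying a dark guitar bridge. Origin: centre of the bed's underside on the bench; z up. The guide's seats are 38 mm above the bench. Two 14 mm cheeks stand astride the guide's +y tongue (outer faces x = +-30 mm, y 104 to 132, tops 68 mm up); two low fences, 52 mm high, astride the -y one, with 2 mm play a side
- jig_bore (a point): middle of the square 10.5 mm bore that runs along the jig's x through both cheeks, at the jig's x = 0, y = 118 mm, 53 mm above the bench; axes as the jig's. The pin lies in it across the top of the guide's tongue and so keeps the guide down. The pin's handle is outside on the jig's -x side; it is drawn out straight towards the jig's -x, at least 66 mm to clear the bore
- guide: loose drill guide, 0.34 to 0.56 kg, balanced about its middle: aluminium plate 50 (x) x 202 (y) x 8 mm with a tongue 28 mm wide at each end (282 mm over all) and an arched handle on top. Origin: centre of the plate's underside; z up. It starts lying in the jig, its axes along the jig's
- guide_handle (a point): centre of the guide's handle bar, 55 mm above the plate's underside: a dark wooden bar 16 mm wide (x) and high, 110 mm long (along the guide's y), carried by two posts 12 mm square centred 46 mm either side of the middle; 39 mm free height between bar and plate. Axes as the guide's
- pin: loose retaining pin, 45 to 75 g: round steel shaft of 8 mm diameter, 66 mm long, lying level along its x. Origin: on the axis at the middle of the shaft, tip at x = +33 mm; a collar of 18 mm diameter at x = -33 to -38 mm, then the red grip to x = -80 mm. It balances about 10 mm to the collar side of the origin. It starts pushed home, along the jig's x, origin within 2 mm of the jig's x = 0; it slides freely
- pin_grip (a point): centre of the pin's red grip, on the axis 59 mm from the shaft's middle towards -x: a bar 42 mm long (x), 14 mm wide (y), 20 mm high, axes as the pin's. There is free room on both sides; below it lie the jig's bed (20 mm high) as far as the jig's x = -60 mm, and the bench beyond
- pin_rest: pin rest screwed to the bench (fixed), left or right of the jig: dark wooden block 50 (x) x 44 (y) mm, 62 mm high, on a thin foot 70 x 60 mm. Origin: centre of the underside on the bench. A notch open at the top and both ends runs along x, 13 mm wide, 14 mm deep, faced with brass. The pin's shaft lies in it along x, its middle about over the block's, collar and grip outside at either end
- rest_notch (a point): middle of the notch's floor, 48 mm above the bench; the parked pin's axis is 4 mm above it. Axes as the rest's
- wax_tin: bystander: aluminium tin with black lid, 64 mm diameter, 45 mm high, upright; origin: centre of its underside. It stands on the other side of the jig from the pin rest
- glue_bottle: bystander: white bottle with orange cap, 56 mm diameter, 150 mm high, upright; origin: centre of its underside
- sanding_block: bystander: cork block 70 x 100 x 28 mm; origin: centre of its underside
- carton: bystander: cardboard carton 75 x 100 x 30 mm; origin: centre of its underside
- screwdriver: bystander: screwdriver about 200 mm long lying on the bench; origin under its middle, x along it towards the tip
- glass_jar: bystander: glass jar with steel lid, 66 mm diameter, 85 mm high, upright; origin: centre of its underside

How it is judged (in metres and radians):
On the way, in this order (a step that is already met when the one before it is completed fails the run):
1. the pin is drawn clear of the bore while the guide stays seated (x of pin in the frame of jig below -0.063 m and z of guide in the frame of jig below 0.043 m and angle between guide's own z axis and vertical below 0.06 rad), for 0.05 s.
2. the pin lies in the notch of the rest, let go, the guide still seated (x of pin in the frame of rest_notch between -0.02 and 0.02 m and y of pin in the frame of rest_notch between -0.006 and 0.006 m and z of pin in the frame of rest_notch between 0.001 and 0.008 m and angle between the x axis of pin and the x axis of pin_rest, either way round below 0.15 rad and contact force between pin and pin_rest above 0.1 N and contact force between pin and the fingers below 0.05 N and linear speed of pin below 0.02 m/s and z of guide in the frame of jig below 0.043 m and angle between guide's own z axis and vertical below 0.06 rad), for 0.2 s.
3. the guide is lifted 7 to 14 cm above its seat, over the jig, held level and still (z of guide in the frame of jig between 0.108 and 0.178 m and horizontal distance between guide and jig below 0.04 m and angle between guide's own z axis and vertical below 0.09 rad and linear speed of guide below 0.02 m/s and angular speed of guide below 0.1 rad/s and contact force between guide and the fingers above 2 N and contact force between guide and jig below 0.05 N and contact force between guide and pin below 0.05 N), for 0.3 s.
At the end, for the whole second after the job is handed in: Fingers hold the guide 70-140 mm above its seat, within 40 mm of straight over the jig, level within 0.09 rad, under 20 mm/s and 0.1 rad/s, touching neither jig nor pin. Pin untouched, lying on the notch floor: shaft middle within 20 mm along, 6 mm across, aligned within 0.15 rad (all of step 3 and x of pin in the frame of rest_notch between -0.02 and 0.02 m and y of pin in the frame of rest_notch between -0.006 and 0.006 m and z of pin in the frame of rest_notch between 0.001 and 0.008 m and angle between the x axis of pin and the x axis of pin_rest, either way round below 0.15 rad and contact force between pin and pin_rest above 0.1 N and contact force between pin and the fingers below 0.05 N and linear speed of pin below 0.02 m/s); the arm keeps its last pose, push and grip.
It fails at once if a bystander is moved more than 30 mm (distance of any of wax_tin, glue_bottle, sanding_block, carton, screwdriver, glass_jar from where it was at the start of the episode above 0.03 m).
It fails at once if the guide is tipped more than 0.3 rad (angle between guide's own z axis and vertical above 0.3 rad).
It also fails if it takes over 56 s, if anything falls off the work surface, if the arm or the gripper's body presses on something with over 40 N, if the wrist force passes 120 N, or if a joint passes its speed limit or range.

## Working session

There is one attempt and no reset: what is moved stays moved. The work goes in short steps, each a Python script; the robot and the scene stay as the last script left them, time stands still between calls to the robot, and variables do not carry over. Pictures are saved under pics/ and viewed, and the job is handed in when it is done.

```bash
mkdir -p pics; ls
python3 - <<'E'
from station import r
import cv2,pickle
s=r.sense();print(s)
for n in("scene","side","wrist"):
    p=r.snapshot(n);pickle.dump(p,open(f"{n}0.pkl","wb"));cv2.imwrite(f"pics/{n}0.png",p["frame"][:,:,::-1])
    print(n,p["fx"],p["cx"],p["cy"],(-p["R"].T@p["t"]).round(3),p["R"][2].round(2))
E
```

```text
pics
{'clock': 0.0, 'joints': array([ 6.26437729e+01,  5.26256327e+00,  7.05809475e+01, -4.15374933e-04,
        1.04265544e+02, -3.24879792e+00]), 'joint_vel': array([ 0.06112246, -0.01746302, -0.06386103, -0.02026361, -0.02422481,
        0.00158789]), 'joint_torque': array([ 4.26189305e-03, -4.46470535e+01, -4.06429660e+01,  7.02144275e-02,
        2.95203610e-02, -1.87008009e-04]), 'tcp_pos': array([0.24510006, 0.54771889, 0.40352142]), 'orientation': array([-1.79891098e+02, -5.77821278e-03,  1.55892463e+02]), 'contact_force': array([ 0.28929348, -0.2829838 , -0.27524294]), 'torque': array([0.00267173, 0.03457439, 0.00319538]), 'opening': 0.0873693309445846}
scene 366.3710361595545 254.94741038613665 190.84835934217372 [ 1.373 -0.278  0.899] [-0.69  0.18 -0.7 ]
side 416.2928604256212 259.4618272185937 195.7758447621569 [0.41  0.685 0.908] [ 0.16 -0.64 -0.75]
wrist 288.5761203726705 255.86226759521048 196.58555393416472 [0.178 0.578 0.384] [ 0.24 -0.11 -0.96]
```

View pics/scene0.png

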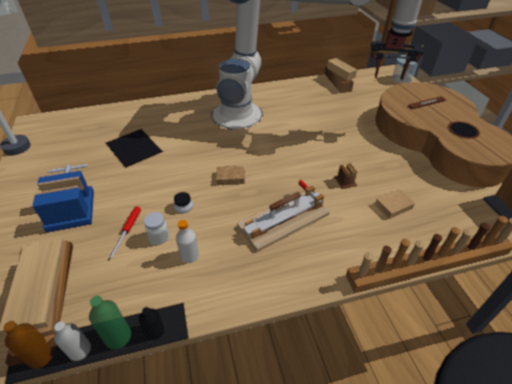

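View pics/side0.png

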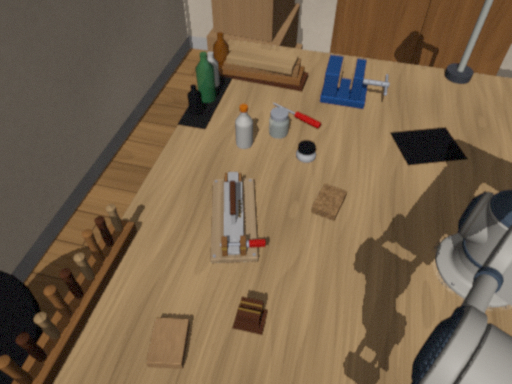

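View pics/wrist0.png

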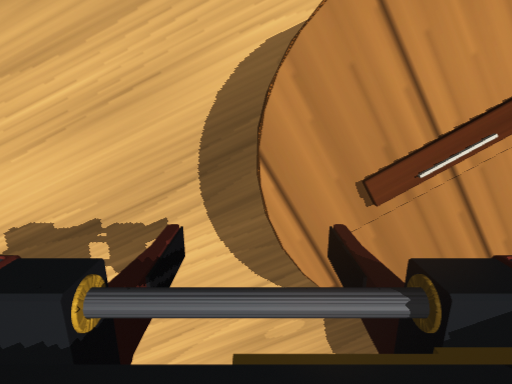

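The jig is mid-bench with its cheeks and the red grip (side view ~(257,243)) towards the robot. The rest is at side ~(251,314), the cork block at ~(329,201) and the carton at ~(168,342). I'll enlarge these for measurement.

```bash
cat > h.py <<'E'
import numpy as np,cv2,pickle
def ray(p,uv,z):
    d=p["R"].T@np.array([(uv[0]-p["cx"])/p["fx"],(uv[1]-p["cy"])/p["fy"],1.]);c=-p["R"].T@p["t"]
    return (c+d*(z-c[2])/d[2])
def proj(p,X):
    q=p["R"]@np.asarray(X,float)+p["t"];return np.array([p["fx"]*q[0]/q[2]+p["cx"],p["fy"]*q[1]/q[2]+p["cy"]])
def red(p,lo=40):
    f=p["frame"].astype(int);m=((f[...,0]>110)&(f[...,1]<60)&(f[...,2]<60)).astype(np.uint8)
    n,l,s,c=cv2.connectedComponentsWithStats(m);return [(s[i],c[i]) for i in range(1,n) if s[i][4]>=lo]
def crop(p,name,x0,y0,w,h,k):
    cv2.imwrite(name,cv2.resize(p["frame"][y0:y0+h,x0:x0+w,::-1],None,fx=k,fy=k,interpolation=cv2.INTER_CUBIC))
E
python3 - <<'E'
from h import *
a=pickle.load(open("side0.pkl","rb"));b=pickle.load(open("scene0.pkl","rb"))
crop(a,"pics/sidec.png",190,160,130,180,4 if 0 else 3.3);crop(b,"pics/scenec.png",200,150,180,110,4.4)
print(red(a,15),red(b,15))
for z in(0,.02): print([ray(a,q,z).round(3) for q in((210,262),(257,260),(255,178),(213,180))])
print(ray(a,(251,305),.062),ray(b,(346,170),.062), ray(a,(257,243),.053),ray(b,(304,184),.053))
E
```

```text
[(array([295, 112,  26,  16, 172], dtype=int32), array([307.59302326, 119.75581395])), (array([249, 239,  17,   9, 119], dtype=int32), array([257.31932773, 242.60504202]))] [(array([299, 181,   8,   7,  20], dtype=int32), array([302.8, 183.8])), (array([123, 207,  17,  25, 176], dtype=int32), array([131.25568182, 218.82954545]))]
[array([0.666, 0.154, 0.   ]), array([0.551, 0.118, 0.   ]), array([ 0.63 , -0.163,  0.   ]), array([ 0.75 , -0.123,  0.   ])]
[array([0.66 , 0.166, 0.02 ]), array([0.548, 0.13 , 0.02 ]), array([ 0.625, -0.144,  0.02 ]), array([ 0.743, -0.105,  0.02 ])]
[0.5251361  0.27264804 0.062     ] [0.53416458 0.26700035 0.062     ] [0.55534282 0.10271428 0.053     ] [0.55319721 0.10691914 0.053     ]
```

View pics/sidec.png

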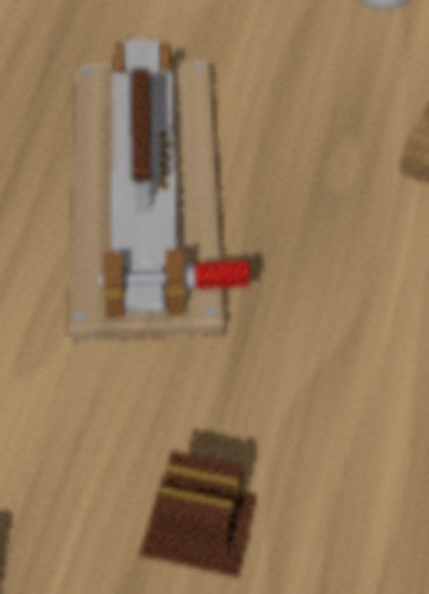

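View pics/scenec.png

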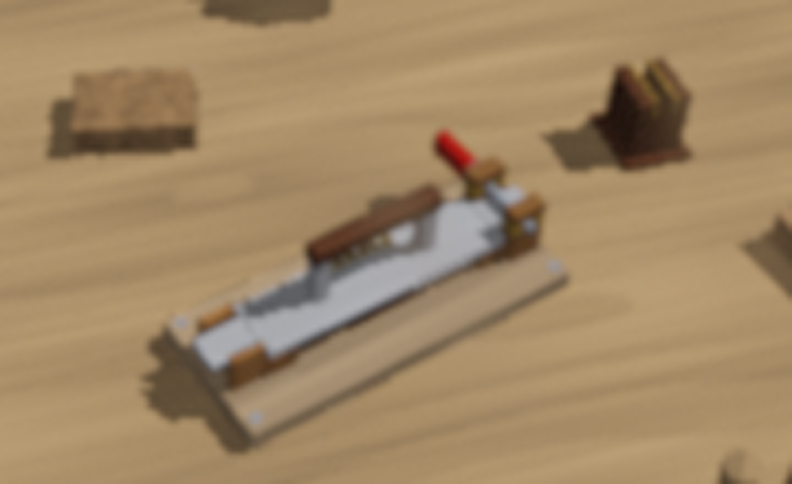

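Run:
```python
from station import r
from h import *
r.reach([0.555,0.17,0.40],[180,0,-163.5])
print(r.sense()["joints"].round(1),r.sense()["clock"])
p=r.snapshot("wrist");pickle.dump(p,open("wrist1.pkl","wb"));cv2.imwrite("pics/wrist1.png",cv2.resize(p["frame"][:,:,::-1],None,fx=1.5,fy=1.5))
```

```text
[ 13.7   2.1  74.2   0.  103.7 -92.8] 1.925
```

View pics/wrist1.png

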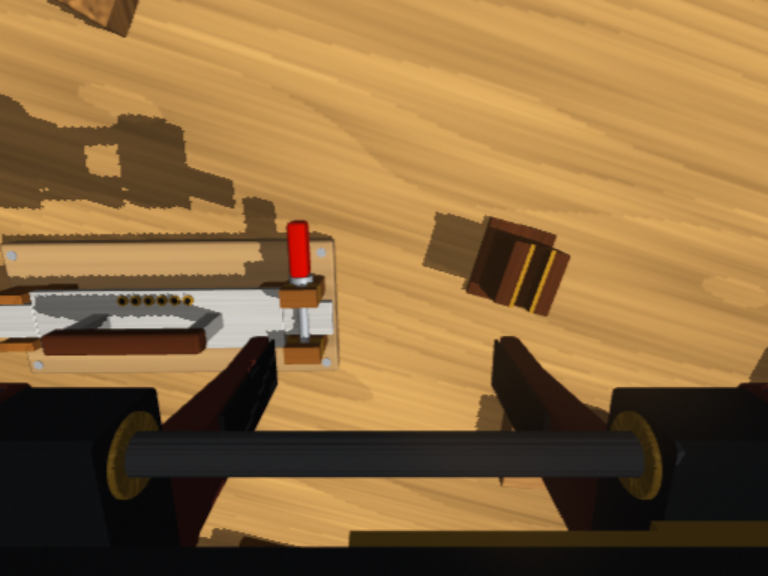

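Run:
```python
from h import *
p=pickle.load(open("wrist1.pkl","rb"))
crop(p,"pics/restc.png",300,135,90,85,7);crop(p,"pics/jigc.png",170,140,70,110,5)
f=p["frame"].astype(int)
# brass mask in rest
m=((f[...,0]>130)&(f[...,0]-f[...,2]>90)&(f[...,1]<f[...,0]-25)).astype(np.uint8)
m[:, :300]=0;m[:,390:]=0;m[:140]=0;m[222:]=0
n,l,s,c=cv2.connectedComponentsWithStats(m)
for i in range(1,n):
    if 30<s[i][4]<2000:
        y,x=np.where(l==i);R=cv2.minAreaRect(np.c_[x,y].astype(np.float32));print(s[i],c[i],[ray(p,q,.062)[:2].round(4) for q in cv2.boxPoints(R)])
rm=((f[...,0]>110)&(f[...,1]<60)&(f[...,2]<60)).astype(np.uint8);n,l,s,c=cv2.connectedComponentsWithStats(rm)
for i in range(1,n):
    if s[i][4]>60:
        y,x=np.where(l==i);R=cv2.minAreaRect(np.c_[x,y].astype(np.float32));print("red",s[i],c[i],cv2.boxPoints(R).tolist(),[ray(p,q,.063)[:2].round(4) for q in cv2.boxPoints(R)],ray(p,c[i],.06))
# jig bed corners z .02 ; screws
for q in((336,240),(338,370),(320,252),(326,362),(10,255),(38,365)): print(q,ray(p,np.array(q)/1.5,.02).round(4))
```

```text
red [191 148  16  37 494] [198.7145749  166.10728745] [[190.4779052734375, 148.16815185546875], [205.14605712890625, 147.19027709960938], [207.57968139648438, 183.6947021484375], [192.91152954101562, 184.67257690429688]] [array([0.5366, 0.091 ]), array([0.531 , 0.1061]), array([0.5698, 0.1185]), array([0.5756, 0.1029])] [0.5538644  0.10378126 0.06      ]
(336, 240) [0.546  0.1265 0.02  ]
(338, 370) [0.6599 0.1586 0.02  ]
(320, 252) [0.5597 0.1162 0.02  ]
(326, 362) [0.6554 0.1462 0.02  ]
(10, 255) [ 0.6365 -0.1336  0.02  ]
(38, 365) [ 0.7325 -0.103   0.02  ]
```

View pics/restc.png

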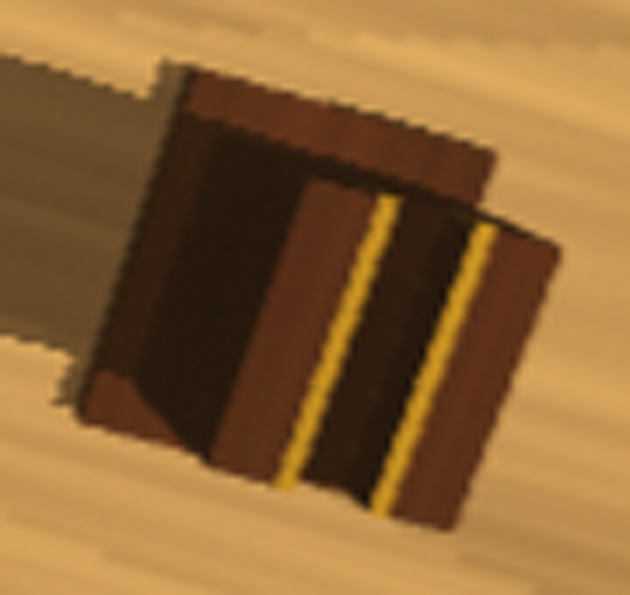

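View pics/jigc.png

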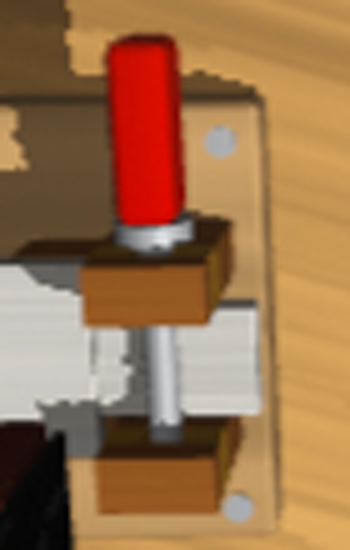

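Run:
```python
from h import *
p=pickle.load(open("wrist1.pkl","rb"))
g=lambda q:ray(p,(300+(q[0]-3)/7,135+(q[1]-3)/7),.062)[:2]
T=[g(q) for q in((310,180),(560,247),(455,530),(210,465))]
for i in range(4): d=T[(i+1)%4]-T[i];print(T[i].round(4),np.linalg.norm(d).round(4),np.degrees(np.arctan2(d[1],d[0])).round(1))
print("c",np.mean(T,0))
B=[g(q) for q in((388,195),(288,488),(485,225),(380,515))];print("c",np.mean(B,0));
for a,b in((0,1),(2,3)):
    d=B[b]-B[a];print(np.linalg.norm(d),np.degrees(np.arctan2(d[1],d[0])))
n=np.array([-(B[1]-B[0])[1],(B[1]-B[0])[0]]);n/=np.linalg.norm(n);print("gap",(B[2]-B[0])@n)
```

```text
[0.5014 0.2564] 0.0421 91.8
[0.5001 0.2985] 0.0489 2.4
[0.549  0.3006] 0.0428 -88.7
[0.55   0.2577] 0.0486 -178.5
c [0.52514395 0.27831367]
c [0.52514028 0.27848823]
0.04996145862944527 2.613323958560563
0.04990793810897488 2.2700545104644743
gap 0.016537609620286796
```

Run:
```python
from station import r
from h import *
Y=-162.8
r.reach([.5545,.1030,.30],[180,0,Y])
r.servo_line([.5545,.1030,.217],speed=.1)
p=r.snapshot("wrist");cv2.imwrite("pics/w2.png",p["frame"][:,:,::-1])
print(r.sense()["tcp_pos"],r.sense()["contact_force"])
r.grab(20)
s=r.sense();print(s["clock"],s["opening"],s["contact_force"],s["tcp_pos"])
p=r.snapshot("wrist");cv2.imwrite("pics/w3.png",p["frame"][:,:,::-1])
p=r.snapshot("side");crop(p,"pics/s3.png",190,160,130,180,3.3)
```

```text
[0.55484669 0.10304457 0.21811707] [0.35183143 0.71474162 0.29339248]
4.6833 0.01388212058706286 [-0.33151886 -0.03599364  0.13461746] [0.55449259 0.10300856 0.21697274]
```

View pics/w3.png

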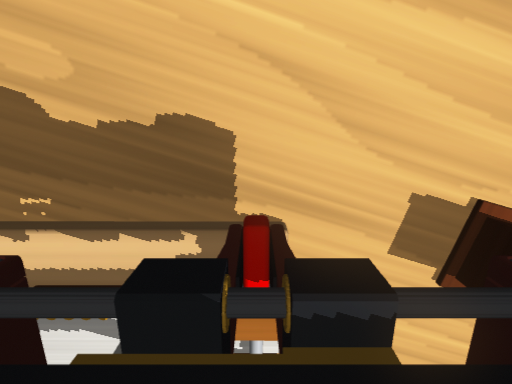

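View pics/s3.png

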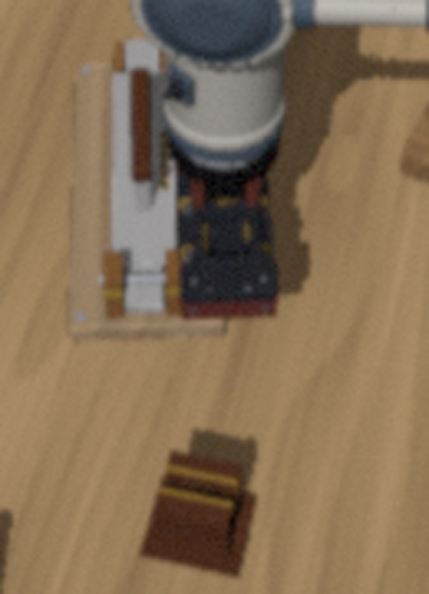

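The red grip is held centred between the jaws (w3 ~(256,250)) with a 13.9 mm opening and almost no side force. Next I'll draw the pin out.

Run:
```python
from station import r
from h import *
a=np.radians(17.2);d=-np.array([np.cos(a),np.sin(a),0])
q=np.array([.5545,.1030,.217])
for k in(.02,.05,.085):
    r.servo_line(q+d*k,speed=.06);s=r.sense();print(k,s["contact_force"].round(2),s["opening"].round(4),s["clock"])
r.wait(.1)
r.servo_line(q+d*.085+[0,0,.09],speed=.15)
p=r.snapshot("wrist");pickle.dump(p,open("w4.pkl","wb"));cv2.imwrite("pics/w4.png",p["frame"][:,:,::-1])
p=r.snapshot("side");crop(p,"pics/s4.png",190,160,130,180,3.3)
```

```text
Traceback (most recent call last):
AttributeError: 'float' object has no attribute 'round'
```

Run:
```python
from station import r
from h import *
a=np.radians(17.2);d=-np.array([np.cos(a),np.sin(a),0])
q=np.array([.5545,.1030,.217])
for k in(.05,.085):
    r.servo_line(q+d*k,speed=.06);s=r.sense();print(k,s["contact_force"].round(2),s["opening"],s["clock"])
r.wait(.1)
r.servo_line(q+d*.085+[0,0,.09],speed=.15)
p=r.snapshot("wrist");pickle.dump(p,open("w4.pkl","wb"));cv2.imwrite("pics/w4.png",p["frame"][:,:,::-1])
p=r.snapshot("side");crop(p,"pics/s4.png",190,160,130,180,3.3)
```

```text
0.05 [ 0.85  0.14 -0.6 ] 0.01388913930897946 5.9167
0.085 [-0.39  0.43 -0.72] 0.01415697309930225 6.65
```

View pics/w4.png

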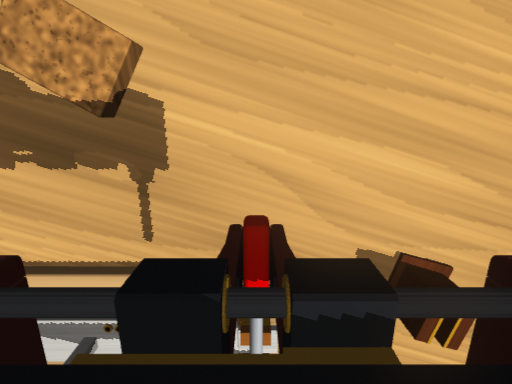

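View pics/s4.png

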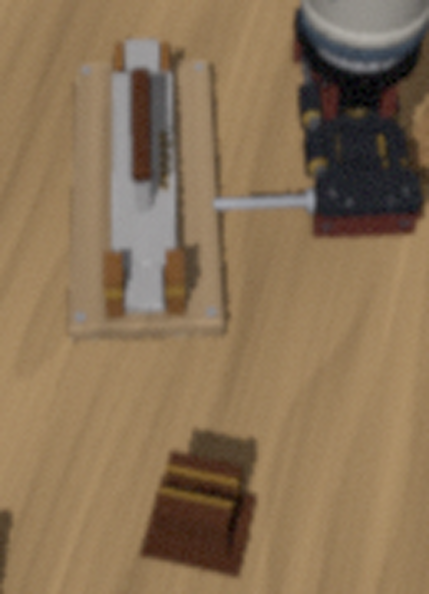

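Run:
```python
from station import r
from h import *
r.reach([.4661,.2761,.30],[180,0,-177.8])
r.servo_line([.4661,.2761,.245],speed=.12);r.wait(.2)
s=r.sense();print(s["tcp_pos"],s["orientation"],s["clock"])
for n,b in(("wrist",(230,270,60,114,7)),("side",(200,270,110,90,7)),("scene",(310,130,80,70,8))):
    p=r.snapshot(n);pickle.dump(p,open(n+"5.pkl","wb"));crop(p,f"pics/{n}5.png",*b)
```

```text
[0.46640398 0.27615711 0.24626243] [ 1.79951183e+02  1.07813632e-01 -1.77806009e+02] 9.2167
```

View pics/side5.png

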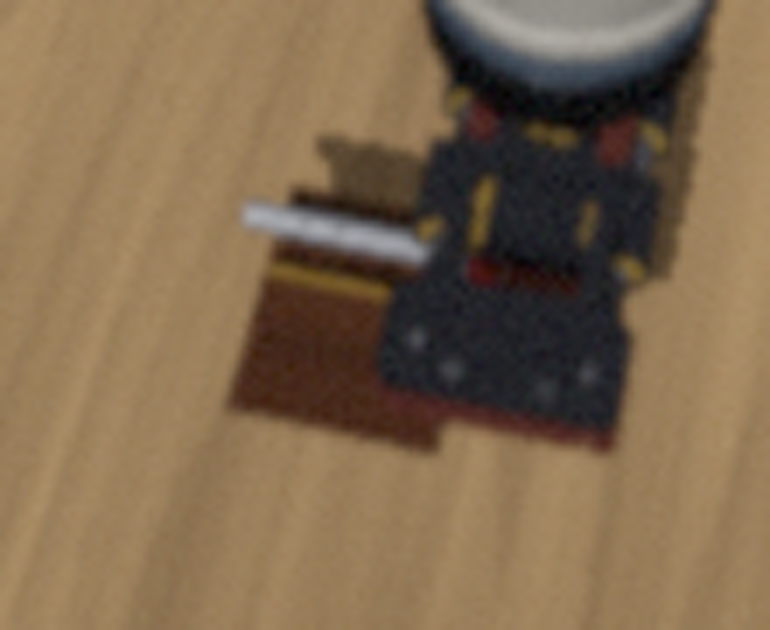

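View pics/scene5.png

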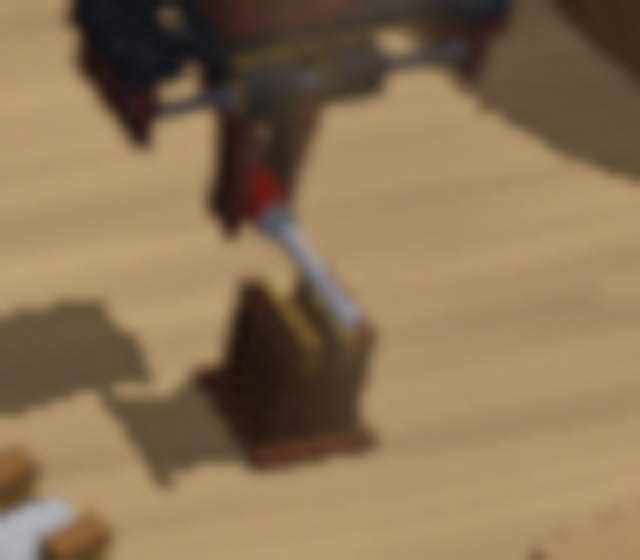

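View pics/wrist5.png

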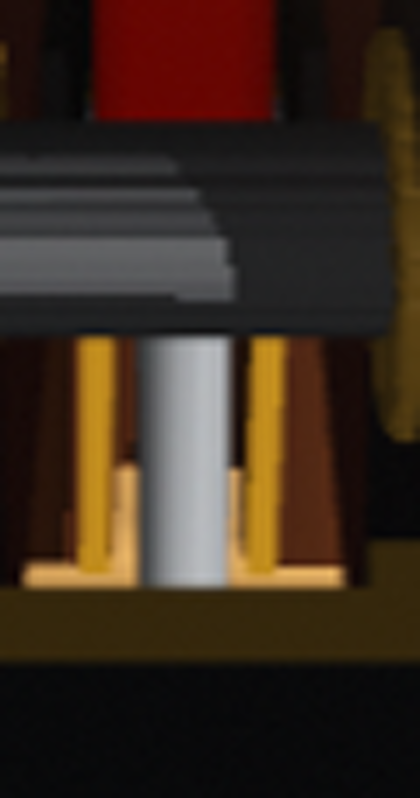

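Run:
```python
from station import r
from h import *
p=pickle.load(open("side5.pkl","rb"));print(ray(p,(200+245/7,270+215/7),.082))
c=pickle.load(open("scene5.pkl","rb"));print(ray(c,(310+352/8,130+318/8),.082))
for z in(.235,.228,.223,.220,.218):
    r.servo_line([.4661,.2755,z],speed=.05);s=r.sense();print(z,s["tcp_pos"].round(4),s["contact_force"].round(2),s["torque"].round(3),s["clock"])
    if s["contact_force"][2]>4: break
p=r.snapshot("wrist");crop(p,"pics/w6.png",230,270,60,114,5)
p=r.snapshot("scene");crop(p,"pics/c6.png",310,130,80,70,8)
```

```text
[0.55854541 0.28137813 0.082     ]
[0.56015958 0.28045014 0.082     ]
0.235 [0.4659 0.2754 0.2341] [ 0.09 -0.04 -2.19] [ 0.033 -0.015 -0.01 ] 9.7167
0.228 [0.466  0.2754 0.2274] [ 1.22 -0.07 -0.67] [0.03  0.063 0.024] 10.0083
0.223 [0.466  0.2754 0.2226] [ 0.51  0.75 -0.82] [ 0.072  0.086 -0.029] 10.2583
0.22 [0.466  0.2755 0.2198] [-0.46  0.32 -0.65] [0.042 0.053 0.021] 10.5083
0.218 [0.4661 0.2755 0.2179] [ 0.21 -0.36 -0.34] [0.052 0.053 0.019] 10.7583
```

View pics/w6.png

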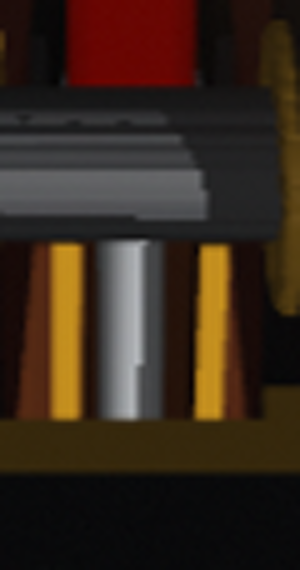

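View pics/c6.png

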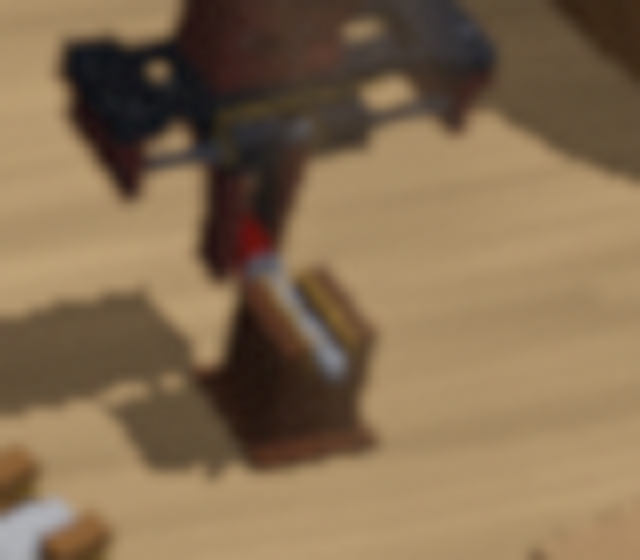

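Run:
```python
from station import r
from h import *
for z in(.2165,.2155,.2145):
    r.servo_line([.4661,.2763,z],speed=.03);r.wait(.1);s=r.sense();print(z,s["tcp_pos"].round(4),s["contact_force"].round(2),s["torque"].round(3),s["clock"])
    if s["contact_force"][2]>1.5: break
r.let_go();r.wait(.3)
s=r.sense();print(s["opening"],s["contact_force"],s["clock"])
r.servo_line([.4661,.2763,.33],speed=.2)
r.reach([.47,.2763,.40],[180,0,-177.8])
for n,b in(("wrist",(170,130,200,120,4)),("side",(200,270,110,90,7)),("scene",(310,130,80,70,8))):
    p=r.snapshot(n);pickle.dump(p,open(n+"7.pkl","wb"));crop(p,f"pics/{n}7.png",*b)
cv2.imwrite("pics/w7.png",pickle.load(open("wrist7.pkl","rb"))["frame"][:,:,::-1])
print(r.sense()["clock"])
```

```text
0.2165 [0.4663 0.2763 0.2169] [-0.03 -0.38  1.65] [-0.063 -0.119  0.   ] 11.2083
0.08800992266209742 [-0.10281832 -0.420184    0.33809918] 12.7083
13.9583
```

View pics/w7.png

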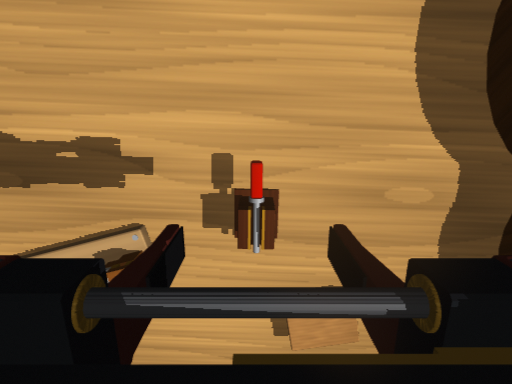

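View pics/scene7.png

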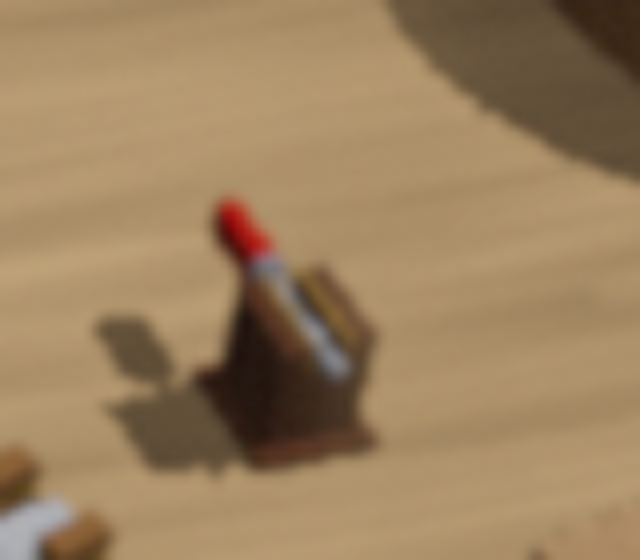

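View pics/side7.png

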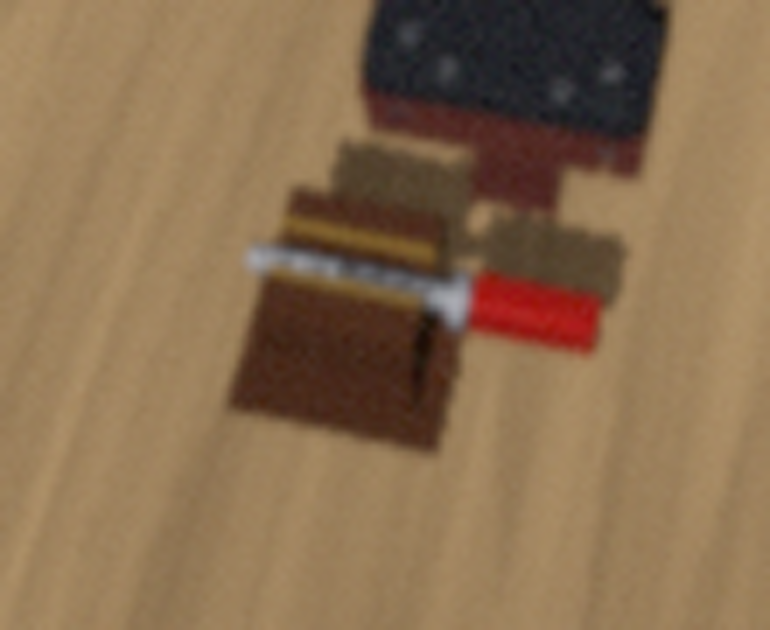

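Run:
```python
from station import r
from h import *
p=pickle.load(open("side7.pkl","rb"));print("tip",ray(p,(200+250/7,270+258/7),.052))
r.reach([.646,.0064,.36],[180,0,107.2])
s=r.sense();print(s["joints"].round(1),s["clock"])
p=r.snapshot("wrist");pickle.dump(p,open("w8.pkl","wb"));cv2.imwrite("pics/w8.png",cv2.resize(p["frame"][:,:,::-1],None,fx=1.5,fy=1.5))
```

```text
tip [0.55818336 0.28061683 0.052     ]
[ -2.4  12.1  67.5   0.  100.4 -19.7] 15.1917
```

View pics/w8.png

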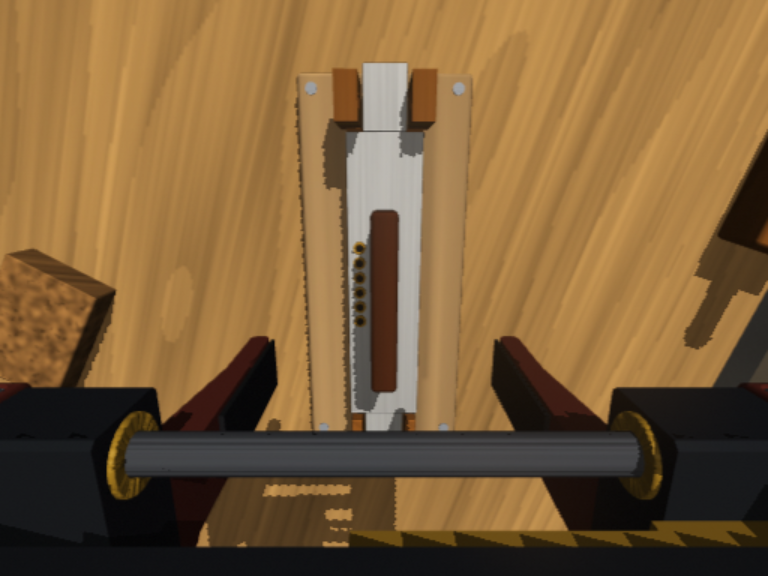

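Run:
```python
from h import *
p=pickle.load(open("w8.pkl","rb"))
T=np.array([ray(p,np.array(q)/1.5,.101)[:2] for q in((371,210),(398,210),(396,391),(371,391))])
print(T.round(4),T.mean(0),np.linalg.norm(T[0]-T[3]),np.linalg.norm(T[0]-T[1]))
d=T[0]+T[1]-T[2]-T[3];print(np.degrees(np.arctan2(d[1],d[0])))
S=np.array([ray(p,np.array(q)/1.5,.02)[:2] for q in((311,88),(459,88),(323,428),(444,428))]);print(S.round(4),S.mean(0))
```

```text
[[ 0.6225  0.0576]
 [ 0.6365  0.062 ]
 [ 0.6687 -0.0422]
 [ 0.6541 -0.0468]] [0.64545571 0.00765275] 0.10903291604195449 0.014697568649163191
107.01468731110704
[[ 0.5596  0.1167]
 [ 0.6555  0.1465]
 [ 0.6359 -0.1338]
 [ 0.733  -0.1035]] [0.64598507 0.00647871]
```

Run:
```python
from station import r
from h import *
q=np.array([.6456,.0072,.255])
r.servo_line(q,[180,0,107.1],speed=.12)
r.grab(50);r.wait(.2)
s=r.sense();print(s["opening"],s["contact_force"].round(2),s["tcp_pos"].round(4),s["clock"])
if .012<s["opening"]<.02:
    for dz in(.01,.03,.10):
        r.servo_line(q+[0,0,dz],speed=.05);s=r.sense();print(dz,s["contact_force"].round(2),s["torque"].round(2),s["opening"],s["clock"])
    r.wait(.6)
    s=r.sense();print(s["tcp_pos"].round(4),s["orientation"].round(2),s["joint_vel"].round(2))
    for n,b in(("wrist",(0,0,512,384,1.5)),("side",(170,100,170,240,2.4)),("scene",(190,100,200,150,4))):
        p=r.snapshot(n);pickle.dump(p,open(n+"9.pkl","wb"));crop(p,f"pics/{n}9.png",*b)
```

```text
0.015470330470454098 [ 0.97  0.2  -0.63] [0.6456 0.0072 0.255 ] 17.5667
0.01 [ 0.04  0.38 -4.11] [-0.1   0.    0.02] 0.015565252957008962 17.9167
0.03 [-0.14  0.45 -3.81] [0.02 0.05 0.05] 0.015724017486466367 18.4667
0.1 [ 0.46  0.25 -4.14] [-0.06  0.05 -0.  ] 0.015799066329545502 20.0167
[0.6456 0.0072 0.355 ] [180.    0.  107.1] [-0.06 -0.    0.05  0.05  0.05  0.07]
```

View pics/scene9.png

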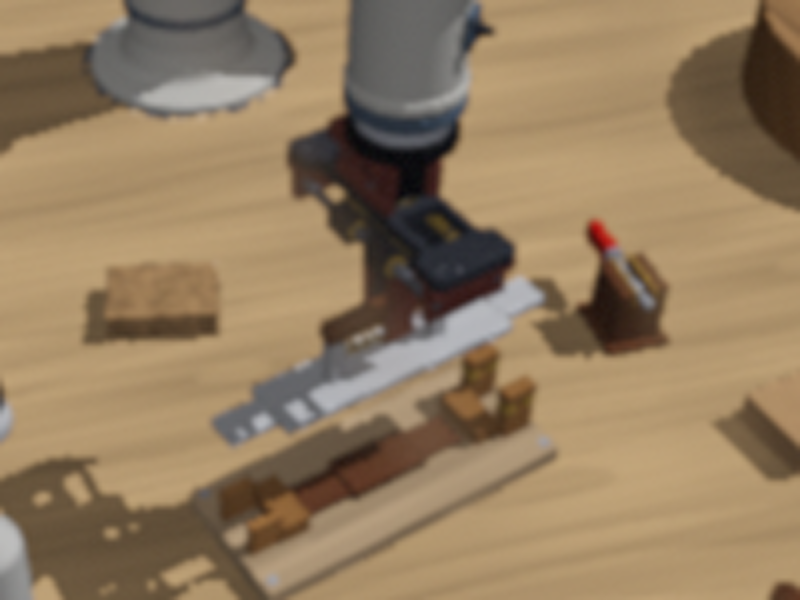

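View pics/side9.png

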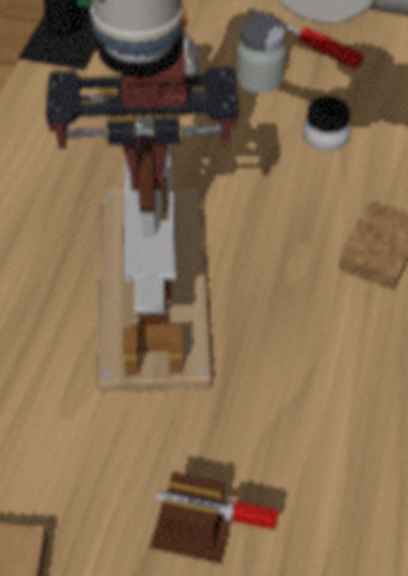

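View pics/wrist9.png

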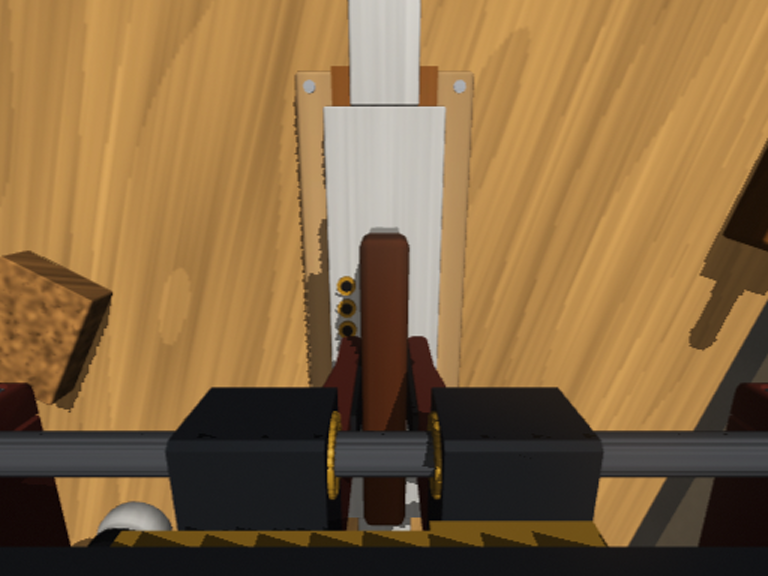

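Run:
```python
from h import *
p=pickle.load(open("wrist9.pkl","rb"));a=np.radians(17.1);R=np.array([[np.cos(a),-np.sin(a)],[np.sin(a),np.cos(a)]])
c=np.array([.6456,.0074])
for t in(0,.05,-.05):
  o=[]
  for x,y,z in((-.025,.101,.146),(.025,.101,.146),(-.008,.055,.201),(.008,.055,.201)):
    o.append((1.5*proj(p,[*(c+R@[x,y]),z+y*t])).round(0).tolist())
  print(t,o)
s=pickle.load(open("scene9.pkl","rb"))
for t in (0,.05,-.05):print(t,[((proj(s,[*(c+R@[x,y]),.146+y*t])-[190,100])*4).round() for x,y in((.014,.141),(.014,-.141))])
```

```text
0 [[323.0, 103.0], [447.0, 103.0], [359.0, 236.0], [411.0, 236.0]]
0.05 [[321.0, 101.0], [448.0, 101.0], [359.0, 237.0], [411.0, 237.0]]
-0.05 [[324.0, 105.0], [445.0, 105.0], [360.0, 234.0], [410.0, 234.0]]
0 [array([544., 294.]), array([231., 440.])]
0.05 [array([546., 287.]), array([231., 446.])]
-0.05 [array([543., 301.]), array([230., 433.])]
```

The plate corners in the scene view, (543,296) and (235,443), match a level plate, predicted at (544,294) and (231,440). The pin is lying undisturbed in the notch, so I'm handing in.

Run:
```python
from station import r
s=r.sense();print(s["clock"],s["opening"],s["contact_force"].round(2));r.hand_in()
```

```text
20.7667 0.01577844844527783 [-0.01 -0.1  -4.03]
the job is handed in; nothing more can be done
```

I drew the pin straight out of the jig, parked it in the notch of the rest and let go. I then lifted the drill guide 10 cm by its handle and handed in at 20.8 s, still holding it. No verdict was reported.

- **Pin:** the pictures show it lying in the notch along the rest. Its tip is at x = 0.558 m, which puts the shaft's middle within about 1 mm of the block's middle. I did not measure its offset across the notch or its height after letting go, only judged them from the pictures.
- **Drill guide:** it is about 100 mm above its seat, directly over the jig. It looks level to about 0.02 rad in the scene view, and in the wrist view the plate's shoulder edge was about 4 pixels off the level prediction. The grip is closed to 15.8 mm on the 16 mm bar, carrying a steady 4 N, which fits the guide's weight.
- **Seating while the pin was moved:** I checked this only by eye in the pictures; the guide looked unmoved.
- **Other things on the bench:** those in view look unmoved, but I did not measure them.

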